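Clamp the phone in the repair holder

ROBOT

A 6-joint arm with a two-finger parallel gripper is mounted at the origin on a cart in front of the work surface, level with it; the furniture and walls round the work are solid. World frame = base frame: x ahead of the robot, y to its left, z up, the work surface at z = 0. Lengths are in mm, angles in rad, forces in N, time in s.
With the tool pointing down it reaches from about 275 to 750 mm from the base axis. Payload 10.2 kg.
Tool frame: the origin (TCP) lies between the finger pads; the fingertips stand 8 mm ahead of it and the grasp point (between the pads) lies 11 mm behind it; z points along the fingers, y is the line along which they close (so a half turn about z gives the same grasp; the last joint's range is limited). The gripper opens to 85 mm and grips with 20 to 120 N. Pads are 22 mm wide; open, the fingers measure 114 mm over their backs; the gripper's body (76 mm by 85 mm) begins 54 mm behind the grasp point. The pads swing forward as they close: fully open they stand 13 mm farther back than shut.
Start: joints at [-1.534, 0.313, 1.498, -0, 1.331, -0.223], TCP at [134.852, -507.391, 217.194] pointing down, gripper open.
Joint ranges: [-2.94, 2.94], [-0.97, 2.17], [0.19, 2.56], [-1.23, 4.37], [0.02, 3.11], [-2.88, 2.88]. Speed limits (rad/s): [2.39, 2.39, 3.01, 3.14, 3.14, 3.14].

INTERFACE

Orientations are given as a unit quaternion [w, x, y, z].
In Python, from rig import * gives the robot as it stands.
- The arm moves only by the shell command python3 -m handwheel 'ROWS' [FORCE]. ROWS is JSON, a list that holds one entry, the list of rows, each a list of 7 numbers: the shift along the world's x, y, z in mm, then the turn, a rotation vector about the world's x, y, z in degrees, then the opening, from -1 (shut) to 1 (fully open). A call has 1 to 8 rows; each row shifts and turns the commanded pose from where the row before left it; what a row does not reach is not made up. A row lasts 1/8 s, in which the tool goes at most 62.5 mm and 10.7 degrees, less where a joint would pass 70% of its speed; a pose out of reach is approached as far as the arm can. A call is refused whole if a number of a shift passes 62.5 or a number of a turn 10.7, either way. A call with a gripper value outside its range is refused whole. The fingers move at their own pace and stop on an object; FORCE is the grip in N (left out, the last holds). Time passes only in rows, so rows that do not move let the fingers close. It gives the time, the measured TCP pose, the force, the opening and the grip force at its end, in the units of the state.
- sense(): the state, without advancing time (a new reading comes with each control period).
- capture(name): name is "scene" or "top" or "wrist"; returns a dict with "image" (420x560x3 uint8, red, green, blue), "fx", "fy", "cx", "cy" (pixels), "dist_coeffs" ([k1, k2, p1, p2, k3] as OpenCV has them; the pictures are not rectified), "rvec" (rotation vector, rad) and "tvec" (3), from world to camera coordinates, as OpenCV has them; the wrist camera has in their place "hand_eye" (4x4, takes a point from camera to tool coordinates, whose origin is the TCP and whose axes are the flange's). Camera axes: x right, y down, z forward; pixel columns grow to the right and rows downward; lengths in mm; the calibration is good to about 2 mm. A picture is of the moment at which its call begins: read the wrist's pose just before it. There is no depth.
- finish_job(): hands the job in; it is judged then, once.
The state is a dict: "time_s": time; "joints": joint angles; "dq": joint speeds; "tau": joint torques, N m; "eef_pos": TCP position; "ee_rot": TCP orientation; "force": force on the tool from outside, world axes, zero at the start; "wrist_torque": the same for the moment, N m; "grip_width": opening from 0.0 (shut) to 1.0 (fully open); "grip_force": force on a finger pad.
Only numpy, scipy, OpenCV 4.12 (cv2) and the standard library are available. Lean on these libraries where they do the work, as an engineer would, in place of code of your own. Each camera call takes 0.05 s, during which the arm holds its last target. There are 200 camera calls.

TASK

The dead phone lies loose in the repair holder. Loosen the holder's clamp knob (anticlockwise), slide the free jaw along until the phone is nipped gently and squarely between the two jaws, then turn the knob back fully tight and let go. Do not crush the phone or disturb the things lying about.

Things in the scene. Friction and masses are not known exactly. Their poses are not given: they have to be found in the camera images.
- holder: low aluminium phone repair holder fixed to the counter: a bed 90 mm (x) by 290 mm (y), 12 mm high, with a fixed end jaw (38 mm high) at its +y end whose black rubber facing (66 mm wide) meets the phone at y = +104 mm. Origin at the centre of the underside; y runs along the bed towards the fixed jaw, -x is the front, z up.
- jaw: sliding grey jaw, 46 mm long (y), 42 mm high, axes as the holder's. Origin on its mid line, 14 mm above the counter. Slides along holder y: origin at -125 mm fully open; the pad touches the squared phone at -70 mm and is pressed right in at -66 mm; stop at -50 mm. Locked while the knob is tight, slides with about 2 N when loose.
- jaw_face (a point): middle of the front surface of the jaw's black rubber pad (66 mm wide, 20 mm high), that meets the phone. The pad is sprung along the slide: it yields up to 4 mm, at 1 N rising to 9 N, so the phone is nipped once it has yielded a little.
- knob_grip (a point): grip point of the clamp knob: a black bar 64 mm long (point x), 14 mm thick (y), 30 mm high (z) on a short steel neck on the sliding jaw's sloped front, 105 mm above the counter. Site z is the turning axis, pointing out: up and to the holder's front, 35 deg from vertical. The point is 8 mm below the bar's outer face, 38 mm above the slope; it turns with the knob and travels with the jaw.
- clamp_knob (a joint): angle of the clamp knob, rad: 0 = fully tight (clockwise stop), 1.3 = fully loose (anticlockwise stop, seen from outside along its axis; bar then at right angles to the bed's length). The jaw is free beyond about 0.7. Takes about 0.2 N m and stays where it is left.
- phone: black dead phone, 145 (x) by 70 (y) by 8 mm (z), 0.15 kg, lying flat and loose on the bed with its length along the bed. Origin at the centre of its underside.
- spool: grey solder spool, 52 mm diameter, 35 mm high, standing in front of the holder; origin at its underside. To be left alone.
- cutters: red-handled side cutters, 122 mm long, 11 mm high, lying on the counter. To be left alone.
- tape: small dark roll of tape, 55 mm diameter, 19 mm high, lying on the counter. To be left alone.
- driver: yellow-handled screwdriver, 136 mm long, 16 mm high, lying on the counter. To be left alone.

How it is judged (in metres and radians):
On the way, in this order (a step that is already met when the one before it is completed fails the run):
1. the clamp knob is loosened (value of joint clamp_knob above 0.8 rad), for 0.1 s.
2. the jaw has been slid up until the phone is held between both jaws (y of jaw in the frame of holder above -0.0705 m and contact force between jaw and phone above 0.5 N and y of phone in the frame of holder above 0.0295 m), for 0.1 s.
At the end, for the whole second after the job is handed in: Knob within 0.15 rad of its tight stop; jaw origin beyond y -70.5 mm in the holder, its pad pressing on the phone (over 0.5 N); phone at rest against the end jaw (its y over 29.5 mm), flat (0.05 rad, z under 16 mm), square (0.04 rad), within 20 mm of the bed centre line (all of step 2 and value of joint clamp_knob below 0.15 rad and angle between the x axis of phone and the y axis of holder, either way round below 0.04 rad and angle between phone's own z axis and vertical below 0.05 rad and x of phone in the frame of holder between -0.02 and 0.02 m and z of phone in the frame of holder below 0.016 m and linear speed of phone below 0.01 m/s); the robot touches nothing.
It fails at once if the phone is pressed with more than 45 N (contact force between any of jaw, the fingers and phone above 45 N).
It fails at once if the spool, cutters, tape or screwdriver is moved by more than 20 mm (distance of any of spool, cutters, tape, driver from where it was at the start of the episode above 0.02 m).
It also fails if it takes over 40 s, if anything falls off the work surface, if the arm or the gripper's body presses on something with over 40 N, if the wrist force passes 120 N, or if a joint passes its speed limit or range.

## Working session

There is one attempt and no reset: what is moved stays moved. The work goes in short steps, Python scripts to look and compute and a shell command to move; the robot and the scene stay as the last step left them, time stands still between calls to the robot, and variables do not carry over. Pictures are saved under pics/ and viewed, at most 10 in all, crops included, and the job is handed in when it is done.

```bash
mkdir -p pics; ls
python3 - <<'E'
from rig import *
import cv2
s=sense();print(s)
for n in("scene","top"):
    c=capture(n);cv2.imwrite(f"pics/{n}0.png",c["image"][:,:,::-1]);print({k:v for k,v in c.items() if k!="image"})
E
```

```text
pics
{'time_s': 0.0, 'joints': array([-1.53444953e+00,  3.13443438e-01,  1.49847198e+00, -2.76254108e-05,
        1.33099872e+00, -2.23416653e-01]), 'dq': array([ 0.00082975,  0.00015601,  0.0016283 ,  0.00083017,  0.00016443,
       -0.00033993]), 'tau': array([-2.82492783e-04, -4.12267613e+01, -2.59745032e+01, -1.49628459e-04,
        4.10742898e-03,  2.12998037e-05]), 'eef_pos': array([ 134.80910016, -507.09691117,  216.62531218]), 'ee_rot': array([-6.59110134e-04,  9.91576577e-01,  1.29520099e-01,  4.83560390e-05]), 'force': array([-0.12346787,  0.3612223 , -0.16617544]), 'wrist_torque': array([ 0.03140825, -0.01391858, -0.0068716 ]), 'grip_force': 0.0, 'grip_width': 0.9996063923939468}
{'fx': 539.9656639394797, 'fy': 539.9656639394797, 'cx': 281.89409791092214, 'cy': 208.26132900774547, 'dist_coeffs': array([-0.2057335,  0.       ,  0.       ,  0.       ,  0.       ]), 'rvec': array([ 0.98685394, -2.44525251,  1.07622882]), 'tvec': array([363.83245348, 343.40404405, 807.02770663])}
{'fx': 441.63777613780894, 'fy': 441.63777613780894, 'cx': 274.1160442888053, 'cy': 205.05053545357484, 'dist_coeffs': array([-0.13982243,  0.        ,  0.        ,  0.        ,  0.        ]), 'rvec': array([ 2.09583871, -2.12006742,  0.17280635]), 'tvec': array([-32.67803836, 534.72498147, 854.44293147])}
```

View pics/scene0.png

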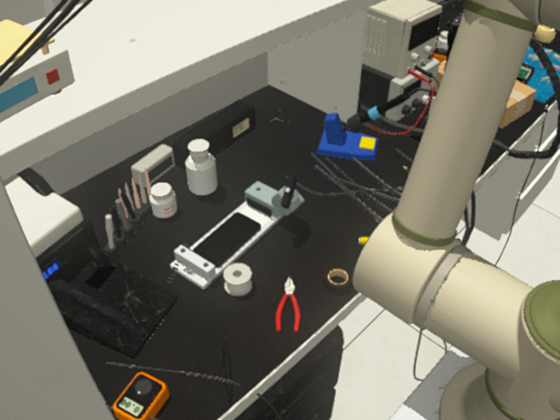

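View pics/top0.png

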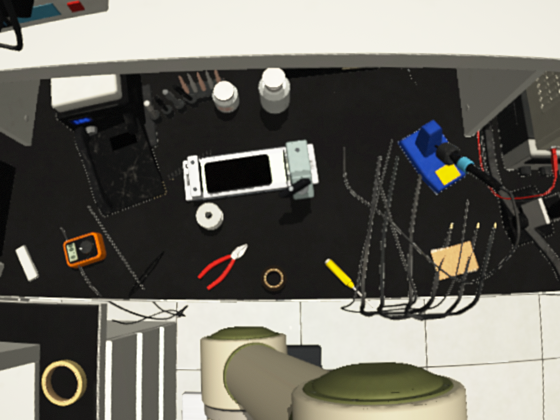

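The scene view shows the sliding jaw near (275,195) with its black knob at (289,190). In the top view the holder spans (185,160)–(318,190), with the fixed jaw on the left, the jaw at (298,165) and the knob near (300,184). The spool is at (209,216).

```bash
cat > h.py <<'E'
import numpy as np,cv2
from rig import *
def KD(c): return np.array([[c["fx"],0,c["cx"]],[0,c["fy"],c["cy"]],[0,0,1]]),c["dist_coeffs"]
def ext(c,s=None):
    if "rvec" in c: return cv2.Rodrigues(c["rvec"])[0],np.array(c["tvec"]).reshape(3)
    w,x,y,z=s["ee_rot"]
    from scipy.spatial.transform import Rotation as R
    T=np.eye(4);T[:3,:3]=R.from_quat([x,y,z,w]).as_matrix();T[:3,3]=s["eef_pos"]
    W=np.linalg.inv(T@np.array(c["hand_eye"]));return W[:3,:3],W[:3,3]
def ray(c,px,s=None):
    K,D=KD(c);R,t=ext(c,s)
    u=cv2.undistortPoints(np.array(px,float).reshape(-1,1,2),K,D).reshape(-1,2)
    d=np.c_[u,np.ones(len(u))]@R; return -R.T@t,d/np.linalg.norm(d,axis=1)[:,None]
def onz(c,px,z,s=None):
    o,d=ray(c,px,s);return o+d*((z-o[2])/d[:,2])[:,None]
def tri(rs):
    A=0;b=0
    for o,d in rs:
        P=np.eye(3)-np.outer(d,d);A=A+P;b=b+P@o
    return np.linalg.solve(A,b)
def proj(c,p,s=None):
    K,D=KD(c);R,t=ext(c,s);return cv2.projectPoints(np.array(p,float).reshape(-1,1,3),cv2.Rodrigues(R)[0],t,K,D)[0].reshape(-1,2)
E
python3 - <<'E'
from h import *
a=capture("top");b=capture("scene")
A=cv2.resize(a["image"][130:215,175:330],None,fx=5,fy=5,interpolation=cv2.INTER_CUBIC)
B=cv2.resize(b["image"][165:295,165:310],None,fx=4.5,fy=4.5,interpolation=cv2.INTER_CUBIC)
cv2.imwrite("pics/a1.png",A[:,:,::-1]);cv2.imwrite("pics/b1.png",B[:,:,::-1])
print(onz(a,[(185,160),(188,200),(298,165),(300,183)],12).round())
print(ext(a)[0].T@-ext(a)[1],ext(b)[0].T@-ext(b)[1])
E
```

```text
[[646. 159.  12.]
 [556. 149.  12.]
 [630. -91.  12.]
 [590. -94.  12.]]
[361.70593197 -63.25156673 939.27601972] [ 17.87730114 516.44679944 796.59099694]
```

View pics/a1.png

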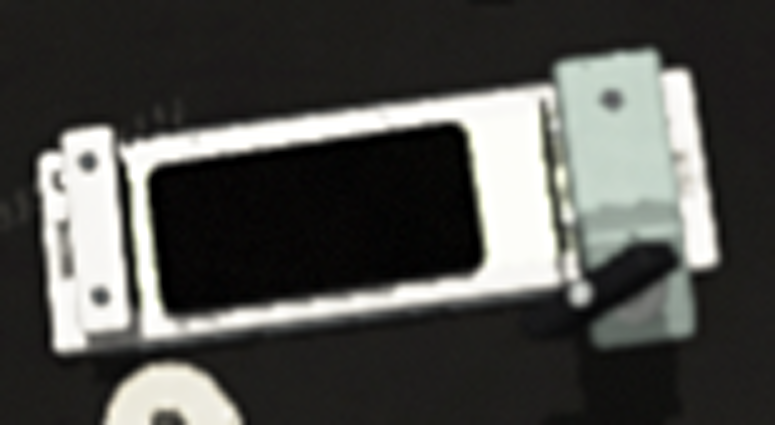

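View pics/b1.png

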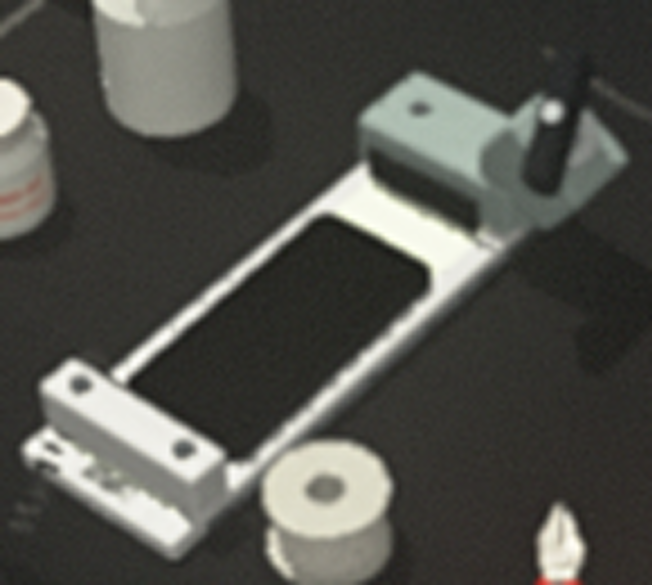

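The crops show the bed corners clearly. The knob bar runs about (535,330)–(675,255) in the top crop and (580,60)–(545,190) in the scene crop, so it is nearly along the bed (tight).

Run:
```python
from h import *
a=capture("top");b=capture("scene")
ta=lambda p:(np.array(p,float)+.5)/5-.5+[175,130]
tb=lambda p:(np.array(p,float)+.5)/4.5-.5+[165,165]
C=onz(a,ta([(40,155),(55,350),(718,266),(690,70)]),12)
print(C.round(1),[np.linalg.norm(C[i]-C[i-1]).round(1) for i in range(4)])
print(onz(b,tb([(22,448),(178,545)]),12).round(1))
o=C.mean(0);y=C[0]+C[1]-C[2]-C[3];y[2]=0;y/=np.linalg.norm(y);x=np.array([y[1],-y[0],0]);H=np.c_[x,y,[0,0,1]]
o[2]=0
print("o",o,"yaw",np.degrees(np.arctan2(-y[0],y[1])))
k=tri([(lambda r:(r[0],r[1][0]))(ray(a,ta([[605,292]]))),(lambda r:(r[0],r[1][0]))(ray(b,tb([[565,125]])))])
d=tri([(lambda r:(r[0],r[1][0]))(ray(a,ta([[580,293]]))),(lambda r:(r[0],r[1][0]))(ray(b,tb([[552,112]])))])
print("knob",k,"in holder",H.T@(k-o),"dot",H.T@(d-o))
J=onz(a,ta([(557,68),(655,50),(695,330),(595,345)]),42);print("jaw top",((J-o)@H).round(1))
P=onz(a,ta([(150,170),(460,125),(485,265),(170,315)]),20);print("phone",((P-o)@H).round(1))
np.savez("hold.npz",H=H,o=o)
# overlay predicted bar
s35,c35=np.sin(np.radians(35)),np.cos(np.radians(35))
z=np.array([-s35,0,c35]);u=np.array([c35,0,s35]);v=np.array([0,1.,0])
kh=H.T@(k-o);kh=np.array([kh[0],-125,105]);print(kh)
for c,sl,f,n in((a,(slice(130,215),slice(175,330)),5,"a2"),(b,(slice(165,295),slice(165,310)),4.5,"b2")):
    I=cv2.resize(c["image"][sl],None,fx=f,fy=f,interpolation=cv2.INTER_CUBIC)
    for th,col in((0,(255,0,0)),):
        B=np.cos(th-1.3)*u+np.sin(th-1.3)*v;N=np.cross(z,B)
        for zz in(8,-22):
            q=[o+H@(kh+i*32*B+j*7*N+zz*z) for i,j in((1,1),(1,-1),(-1,-1),(-1,1))]
            p=(proj(c,q)-[sl[1].start,sl[0].start])*f
            cv2.polylines(I,[p.astype(int)],True,col if zz>0 else (255,255,0),1)
    cv2.imwrite(f"pics/{n}.png",I[:,:,::-1])
I=[cv2.imread(f"pics/{n}.png") for n in("a2","b2")]
I=[cv2.copyMakeBorder(i[r:r+300,cc:cc+300],0,0,0,0,0) for i,r,cc in((I[0],100,470),(I[1],0,350))]
cv2.imwrite("pics/ov.png",cv2.hconcat([cv2.resize(i,(390,390)) for i in I]))
```

```text
[[ 645.   164.    12. ]
 [ 556.7  154.3   12. ]
 [ 589.4 -133.3   12. ]
 [ 678.5 -123.7   12. ]] [np.float64(289.6), np.float64(88.8), np.float64(289.5), np.float64(89.6)]
[[647.7 165.6  12. ]
 [558.5 152.7  12. ]]
o [617.38645015  15.30769739   0.        ] yaw 6.566133484435455
knob [559.75615149 -82.08574692  95.28808964] in holder [-68.3892114  -90.16457221  95.28808964] dot [-70.19827017 -79.3821894  110.77091877]
jaw top [[  43.1  -85.9   42. ]
 [  45.7 -128.4   42. ]
 [ -77.7 -128.    42. ]
 [ -78.6  -86.    42. ]]
phone [[ 28.3  95.   20. ]
 [ 30.3 -41.6  20. ]
 [-33.3 -44.8  20. ]
 [-37.5  92.2  20. ]]
[ -68.3892114 -125.         105.       ]
```

View pics/ov.png

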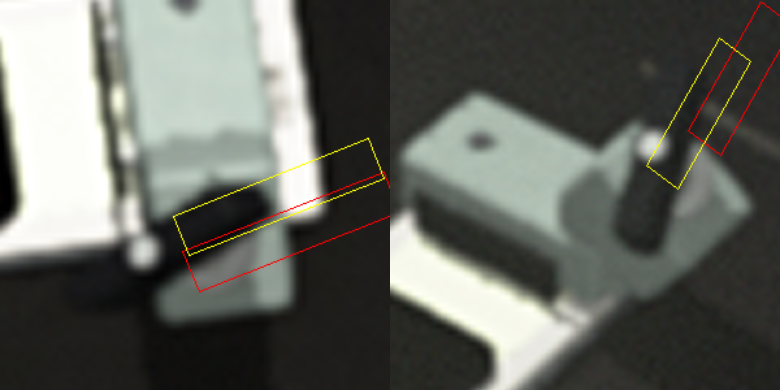

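The overlay is off along y because the jaw sits at about −107 mm, not −125 mm. The white dot marks the bar's +y end. I'll refine the overlay from this.

```bash
cat > ov.py <<'E'
from h import *
F=np.load("hold.npz");H,o=F["H"],F["o"]
s35,c35=np.sin(np.radians(35)),np.cos(np.radians(35))
z=np.array([-s35,0,c35]);u=np.array([c35,0,s35]);v=np.array([0,1.,0])
def bar(th): return np.cos(th-1.3)*u+np.sin(th-1.3)*v
def overlay(kh,ths,name):
    Is=[]
    for c,(r,cc),sz in((capture("top"),(150,262),52),(capture("scene"),(155,245),60)):
        f=390/sz
        I=cv2.resize(c["image"][r:r+sz,cc:cc+sz],(390,390),interpolation=cv2.INTER_CUBIC)
        I=cv2.convertScaleAbs(I,alpha=1.8,beta=10)
        for th,col in zip(ths,((255,0,0),(0,255,0))):
            B=bar(th);N=np.cross(z,B)
            for zz in(8,-22):
                q=[o+H@(kh+i*32*B+j*7*N+zz*z) for i,j in((1,1),(1,-1),(-1,-1),(-1,1))]
                cv2.polylines(I,[((proj(c,q)-[cc,r]+.5)*f).astype(int)],True,col if zz>0 else tuple(int(x*.6) for x in col),1)
        Is.append(I[:,:,::-1])
    cv2.imwrite(name,cv2.hconcat(Is))
E
python3 - <<'E'
from ov import *
kh=np.array([-60,-107,105.])
overlay(kh,(0,.3),"pics/ov2.png")
from scipy.spatial.transform import Rotation as R
for th in(0,.3):
    B=H@bar(th);Z=-H@z
    Y=np.cross(H@z,B)
    for sg in(1,-1):
        M=np.c_[np.cross(sg*Y,Z),sg*Y,Z]
        s=sense();w,x,y,q=s["ee_rot"];R0=R.from_quat([x,y,q,w])
        print(th,sg,"rotvec world deg",np.degrees((R.from_matrix(M)*R0.inv()).as_rotvec()).round(1))
print("knob world",o+H@kh,"tcp grasp",o+H@(kh-11*z),"standoff100",o+H@(kh+90*z),"z",H@z,"y",H[:,1])
E
```

```text
0 1 rotvec world deg [-26.4 -29.3  93.8]
0 -1 rotvec world deg [ 28.3 -25.5 -80. ]
0.3 1 rotvec world deg [-32.  -26.3 110.3]
0.3 -1 rotvec world deg [ 23.4 -28.5 -63.5]
knob world [570.0154647  -97.85143718 105.        ] tcp grasp [576.28341956 -97.12996428  95.98932751] standoff100 [ 518.73219763 -103.7543973   178.72368399] z [-0.56981408 -0.06558845  0.81915204] y [-0.11434997  0.99344053  0.        ]
```

View pics/ov2.png

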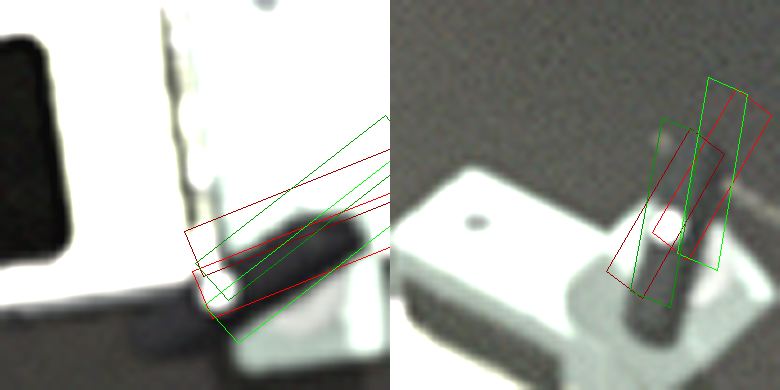

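The bar is about 10 mm farther along +y than modelled. I'll swing to a standoff with the tool tilted along the knob axis and look with the wrist camera.

```bash
python3 -m handwheel '[[[37,41,2,-2.6,-2.9,9.4,1],[37,41,2,-2.6,-2.9,9.4,1],[37,41,2,-2.6,-2.9,9.4,1],[37,41,2,-2.6,-2.9,9.4,1],[37,41,0,-2.6,-2.9,9.4,1],[37,41,0,-2.6,-2.9,9.4,1],[37,41,0,-2.6,-2.9,9.4,1],[37,41,0,-2.6,-2.9,9.4,1]]]' && python3 -m handwheel '[[[37,41,0,-2.6,-2.9,9.4,1],[37,41,0,-2.6,-2.9,9.4,1],[0,0,0,0,0,0,1],[0,0,0,0,0,0,1]]]'
python3 - <<'E'
from ov import *
s=sense();c=capture("wrist");print(s["eef_pos"],s["ee_rot"],s["joints"])
kh=np.array([-60,-97,105.]);print(c["hand_eye"].round(2) if hasattr(c["hand_eye"],"round") else c["hand_eye"])
I=c["image"].copy()
for zz,col in((8,(255,0,0)),(-22,(255,255,0))):
    B=bar(0);N=np.cross(z,B)
    q=[o+H@(kh+i*32*B+j*7*N+zz*z) for i,j in((1,1),(1,-1),(-1,-1),(-1,1))]
    cv2.polylines(I,[proj(c,q,s).astype(int)],True,col,1)
cv2.imwrite("pics/w1.png",I[:,:,::-1]);cv2.imwrite("pics/w1raw.png",c["image"][:,:,::-1])
np.savez("w1.npz",**{k:s[k] for k in("eef_pos","ee_rot")})
E
```

```text
time_s: 1.4
eef_pos: [431.8, -177.9, 225.5]
ee_rot: [0.19, 0.672, 0.697, 0.163]
force: [0.8, 0.5, 0.0]
grip_width: 0.999
grip_force: 0.0
time_s: 1.9
eef_pos: [504.7, -97.7, 225.2]
ee_rot: [0.225, 0.533, 0.792, 0.193]
force: [-0.0, -0.4, 0.1]
grip_width: 1.004
grip_force: 0.0
[504.65045775 -97.65489989 225.2058625 ] [0.22512363 0.53326157 0.79218108 0.1933923 ] [-0.63474599  0.00701428  1.97042307  0.57850162  0.78687275 -1.35714344]
[[   0.     -0.96   -0.28   71.8 ]
 [   1.      0.      0.      0.53]
 [   0.     -0.28    0.96 -156.04]
 [   0.      0.      0.      1.  ]]
```

View pics/w1.png

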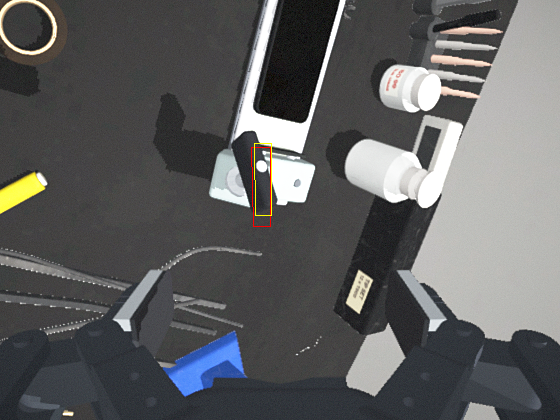

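The wrist view shows the bar running about (243,135)–(271,205), turned roughly 20° from the red θ=0 model. The knob therefore starts partly turned. I'll zoom in.

Run:
```python
from h import *
I=cv2.imread("pics/w1raw.png")[115:225,195:325]
I=cv2.convertScaleAbs(I,alpha=2,beta=15)
I=cv2.resize(I,None,fx=5,fy=5,interpolation=cv2.INTER_CUBIC)
cv2.imwrite("pics/w1c.png",I)
```

```text
(no output)
```

View pics/w1c.png

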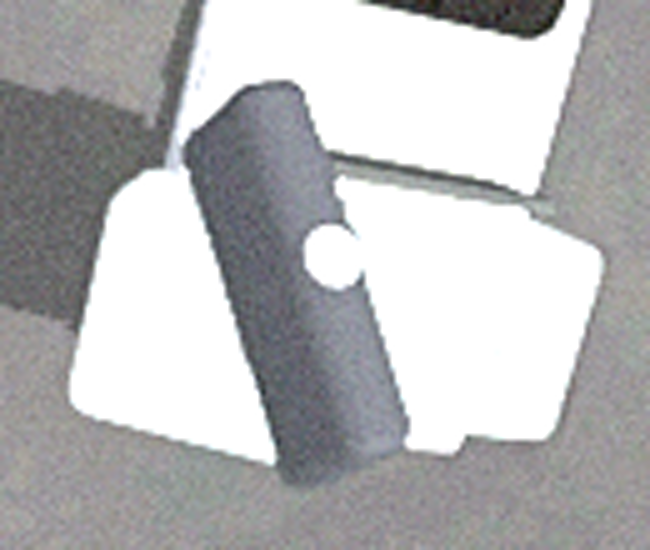

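The white dot at crop (333,257) is the cap at the middle of the bar's outer face, on the turning axis. I'll triangulate it across three views and get the bar angle from its edge lines.

```bash
cat > m.py <<'E'
from ov import *
from scipy.spatial.transform import Rotation as R
def report(rs,wr,w,edges):
    d=tri(rs);dh=H.T@(d-o)
    print("dot holder",dh.round(1),"resid",[np.linalg.norm(np.cross(d-oo,dd)).round(1) for oo,dd in rs])
    kh=dh-8*z
    ths=[]
    for e in edges:
        oo,dd=ray(wr,e,w)
        n=H@z;p=[oo+q*(n@(d-oo))/(n@q) for q in dd]
        b=H.T@(p[1]-p[0]);ths.append(1.3+np.arctan2(b@v,b@u))
    print("theta candidates (mod pi)",[(t+np.pi/2)%np.pi-np.pi/2 for t in ths])
    return kh
def target(kh,th,back=-11,sg=1):
    B=H@bar(th);Z=-H@z;Y=sg*np.cross(H@z,B);M=np.c_[np.cross(Y,Z),Y,Z]
    s=sense();R0=R.from_quat(np.r_[s["ee_rot"][1:],s["ee_rot"][0]])
    print("th",th,"rotvec",np.degrees((R.from_matrix(M)*R0.inv()).as_rotvec()).round(1),"shift",(o+H@(kh+back*z)-s["eef_pos"]).round(1))
E
python3 - <<'E'
from m import *
tw=lambda p:(np.array(p,float)+.5)/5-.5+[195,115]
w=dict(np.load("w1.npz"));wr=capture("wrist");a=capture("top");b=capture("scene")
g=lambda c,p,s=None:(lambda r:(r[0],r[1][0]))(ray(c,[p],s))
pa=(np.array([580,293])+.5)/5-.5+[175,130];pb=(np.array([552,112])+.5)/4.5-.5+[165,165]
kh=report([g(a,pa),g(b,pb),g(wr,tw([333,257]),w)],wr,w,[tw([(410,430),(300,90)]),tw([(280,470),(185,145)])])
print(kh);np.save("kh.npy",kh)
for t in(0,.2,.3,.4): target(kh,t,70)
J=onz(wr,tw([(590,260),(550,440)]),42,w);print(((J-o)@H).round(1))
E
```

```text
dot holder [-70.2 -79.3 110.9] resid [np.float64(1.8), np.float64(1.6), np.float64(0.2)]
theta candidates (mod pi) [np.float64(0.3019875338262423), np.float64(0.2557116569853273)]
[-65.57888185 -79.33614749 104.39172204]
th 0 rotvec [-0.  -0.4  0. ] shift [ 16.8  22.7 -63.7]
th 0.2 rotvec [-6.5 -1.2  9.4] shift [ 16.8  22.7 -63.7]
th 0.3 rotvec [-9.7 -1.6 14.1] shift [ 16.8  22.7 -63.7]
th 0.4 rotvec [-13.   -1.9  18.8] shift [ 16.8  22.7 -63.7]
[[  44.   -85.9   42. ]
 [  48.4 -128.6   42. ]]
```

Run:
```python
from m import *
tw=lambda p:(np.array(p,float)+.5)/5-.5+[195,115]
w=dict(np.load("w1.npz"));wr=capture("wrist");kh=np.load("kh.npy")
oo,dd=ray(wr,tw([(250,88),(300,90),(410,435),(345,460),(185,145),(285,485)]),w)
oh=H.T@(oo-o);dh=dd@H
B=bar(.28);N=np.cross(z,B)
for h in(8,-22):
    p=oh+dh*((z@(kh+h*z-oh))/(dh@z))[:,None]-kh
    print(h,(p@np.c_[B,N]).round(1))
print("cam holder",oh)
print("at y=-107:",oh+dh.mean(0)*((-107-oh[1])/dh.mean(0)[1]))
```

```text
8 [[-28.2  -4.5]
 [-25.8   2.7]
 [ 30.8   3.7]
 [ 31.9  -7.4]
 [-22.7 -16.6]
 [ 33.2 -17.9]]
-22 [[-26.9  -8. ]
 [-24.2  -0. ]
 [ 38.3   1.1]
 [ 39.6 -11.3]
 [-20.9 -21.4]
 [ 41.1 -22.8]]
cam holder [-228.81956826  -30.23762305  343.25316804]
at y=-107: [ -11.8985271  -107.           15.23236692]
```

The visible dark strip doesn't fit the dot being on the bar's axis; the dot may sit on a side edge. I'll move to a closer view with a useful baseline, matching the bar's angle.

```bash
python3 -m handwheel '[[[10,20,-10,-4.5,-0.7,6.5,1],[10,20,-10,-4.5,-0.7,6.5,1],[0,0,0,0,0,0,1],[0,0,0,0,0,0,1]]]'
python3 - <<'E'
from m import *
s=sense();c=capture("wrist");a=capture("scene");t=capture("top")
np.savez("w2.npz",**{k:s[k] for k in("eef_pos","ee_rot")})
kh=np.load("kh.npy")
p=proj(c,[o+H@(kh+8*z)],s)[0].astype(int);print(p)
def crop(c,p,hw,f):
    x0,y0=p[0]-hw,p[1]-hw;I=c["image"][y0:y0+2*hw,x0:x0+2*hw,::-1];print(x0,y0,f)
    I=cv2.LUT(I,(255*(np.arange(256)/255)**.5).astype(np.uint8))
    return cv2.resize(I,None,fx=f,fy=f,interpolation=cv2.INTER_CUBIC)
W=crop(c,p,60,4);S=crop(a,proj(a,[o+H@kh])[0].astype(int),24,5);T=crop(t,proj(t,[o+H@kh])[0].astype(int),24,5)
R_=cv2.vconcat([S,T]);cv2.imwrite("pics/w2.png",cv2.hconcat([W,R_]));cv2.imwrite("pics/w2raw.png",c["image"][:,:,::-1])
E
```

```text
time_s: 2.65
eef_pos: [524.8, -58.1, 205.6]
ee_rot: [0.253, 0.419, 0.857, 0.162]
force: [-0.3, -0.4, 0.8]
grip_width: 0.999
grip_force: 0.0
[230 205]
170 145 4
262 167 5
265 161 5
```

View pics/w2.png

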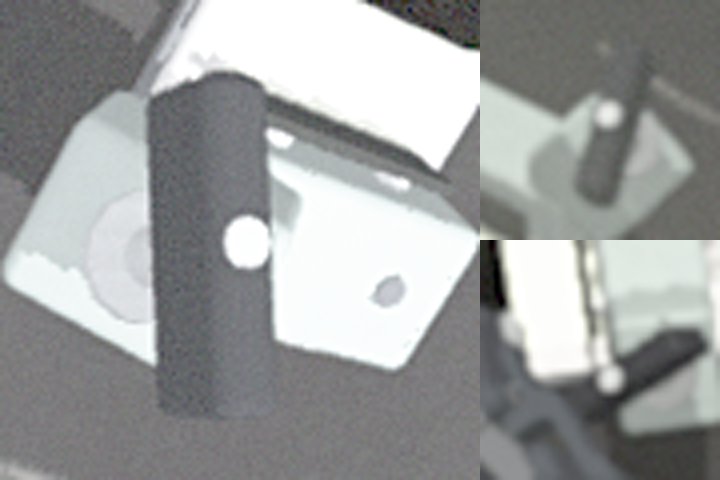

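Now it is clear: the light strip is the outer face with the dot at its middle. The dark strip is a side, and the steel washer under it is centred near crop (150,257). So the axis leans differently from what I assumed; I'll solve for it.

Run:
```python
from m import *
w=dict(np.load("w2.npz"));w1=dict(np.load("w1.npz"));c=capture("wrist");kh=np.load("kh.npy")
a=capture("top");b=capture("scene")
t2=lambda p:(np.array(p,float)+.5)/4-.5+[170,145]
tw=lambda p:(np.array(p,float)+.5)/5-.5+[195,115]
g=lambda c,p,s=None:(lambda r:(r[0],r[1][0]))(ray(c,[p],s))
h=lambda p:(H.T@(p-o)).round(1)
pa=(np.array([580,293])+.5)/5-.5+[175,130];pb=(np.array([552,112])+.5)/4.5-.5+[165,165]
rs=[g(a,pa),g(b,pb),g(c,tw([333,257]),w1),g(c,t2([247,242]),w)]
d=tri(rs);print("dot",h(d),[np.linalg.norm(np.cross(d-x,y)).round(1) for x,y in rs])
# bar corners, both wrist views
for n,q1,q2 in(("far face R",(300,92),(265,90)),("near face R",(408,435),(275,405)),("far side bottom L",(185,145),(148,97)),("near side bottom L",(283,478),(158,405)),("near mid",(345,470),(208,415)),("far mid",(250,87),(208,78))):
    r=[g(c,tw(q1),w1),g(c,t2(q2),w)];p=tri(r);print(n,h(p),np.linalg.norm(np.cross(p-r[0][0],r[0][1])).round(1))
# washer: pinkish pixels in w1 
oo,dd=g(c,t2([150,257]),w);oh=H.T@(oo-o);dh=H.T@dd
for Y in(-115,-107,-100): print("washer at y",Y,(oh+dh*(Y-oh[1])/dh[1]).round(1))
for Z in(40,60,73): print("washer at z",Z,(oh+dh*(Z-oh[2])/dh[2]).round(1))
for ww in(w1,w):
    o_,_=ray(c,[[280,210]],ww);print("cam",h(o_))
```

```text
dot [-70.1 -79.3 110.9] [np.float64(1.9), np.float64(1.5), np.float64(0.3), np.float64(0.4)]
far face R [-66.7 -58.3  85.9] 0.7
near face R [ -53.6 -104.   121.3] 0.4
far side bottom L [-75.4 -73.5  66.3] 0.3
near side bottom L [ -63.6 -118.9  104.3] 0.0
near mid [ -58.9 -113.5  113.4] 0.3
far mid [-80.5 -58.8  90.8] 0.6
washer at y -115 [ -43.  -115.    45.6]
washer at y -107 [ -55.4 -107.    64.3]
washer at y -100 [ -66.2 -100.    80.6]
washer at z 40 [ -39.3 -117.4   40. ]
washer at z 60 [ -52.5 -108.8   60. ]
washer at z 73 [ -61.1 -103.3   73. ]
cam [-228.8  -30.4  343.3]
cam [-219.8   -0.8  312.6]
```

Measured corners give a bar direction of (0.21,−0.77,0.61) and an axis of about (0,0.57,0.82) in the holder frame. The axis leans toward the fixed jaw, and θ≈0 matches the tight stop. I'll use that.

```bash
sed -i 's/^z=np.array.*/z=np.array([0,s35,c35]);u=np.array([1.,0,0]);v=np.cross(z,u)/' ov.py
python3 - <<'E'
from m import *
kh=np.array([-67,-83.5,104.5]);np.save("kh.npy",kh)
for sg in(1,-1): target(kh,0,70,sg)
print("axis world",H@z,"y",H[:,1]); print(sense()["joints"].round(2))
E
```

```text
th 0 rotvec [-32.   25.3 -25.4] shift [ 31.   22.4 -43.6]
th 0 rotvec [-63.   50.1 156.4] shift [ 31.   22.4 -43.6]
axis world [-0.06558845  0.56981408  0.81915204] y [-0.11434997  0.99344053  0.        ]
[-0.51  0.05  1.98  0.57  0.67 -1.55]
```

```bash
python3 -m handwheel '[[[5,4,-3,-5.3,4.2,-4.2,1],[5,4,-7,-5.3,4.2,-4.2,1],[5,4,-8,-5.3,4.2,-4.2,1],[5,4,-8,-5.4,4.2,-4.2,1],[5,3,-8,-5.4,4.2,-4.3,1],[6,3,-10,-5.4,4.3,-4.3,1],[0,0,0,0,0,0,1],[0,0,0,0,0,0,1]]]'
python3 - <<'E'
from m import *
s=sense();c=capture("wrist");kh=np.load("kh.npy")
print(s["joints"].round(2));target(kh,0,70);target(kh,0,-11)
I=c["image"].copy()
for zz,col in((8,(255,0,0)),(-22,(255,255,0))):
    B=bar(0);N=np.cross(z,B)
    q=[o+H@(kh+i*32*B+j*7*N+zz*z) for i,j in((1,1),(1,-1),(-1,-1),(-1,1))]
    p=proj(c,q,s);print(p.round());cv2.polylines(I,[p.astype(int)],True,col,1)
I=cv2.LUT(I,(255*(np.arange(256)/255)**.5).astype(np.uint8))
cv2.imwrite("pics/w3.png",I[:,:,::-1]);cv2.imwrite("pics/w3raw.png",c["image"][:,:,::-1]);np.savez("w3.npz",**{k:s[k] for k in("eef_pos","ee_rot")})
E
```

```text
time_s: 3.95
eef_pos: [549.9, -37.0, 161.6]
ee_rot: [0.194, 0.527, 0.806, -0.188]
force: [0.3, -0.2, 1.2]
grip_width: 0.999
grip_force: 0.0
[-0.03  0.41  1.62 -0.62  1.05 -0.15]
th 0 rotvec [-4.1  1.9 -2.3] shift [ 5.9  1.9 -0.1]
th 0 rotvec [-4.1  1.9 -2.3] shift [ 11.3 -44.3 -66.5]
[[291. 274.]
 [269. 275.]
 [269. 177.]
 [292. 177.]]
[[286. 258.]
 [267. 258.]
 [267. 171.]
 [288. 171.]]
```

View pics/w3.png

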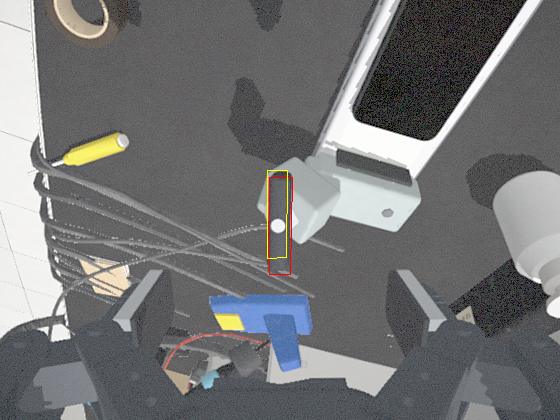

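The red model box lands right on the bar, with the dot at (278,226), so the geometry is confirmed. I'll align, descend along the axis and grip.

```bash
python3 -m handwheel '[[[5,2,0,-4.1,1.9,-2.3,0.2],[0,0,0,0,0,0,0.2],[1.3,-11.5,-16.5,0,0,0,0.2],[1.3,-11.5,-16.5,0,0,0,0.2],[1.3,-11.5,-16.5,0,0,0,0.2],[0,0,0,0,0,0,0.2],[0,0,0,0,0,0,0.2]]]'
python3 - <<'E'
from m import *
kh=np.load("kh.npy")-[1,0,0];target(kh,0,-11);print(sense()["force"],sense()["joints"].round(2))
E
```

```text
time_s: 4.88
eef_pos: [559.1, -69.4, 113.1]
ee_rot: [0.196, 0.533, 0.791, -0.229]
force: [0.9, 0.4, 0.5]
grip_width: 0.598
grip_force: 0.0
th 0 rotvec [0. 0. 0.] shift [  1.  -12.3 -17.6]
[0.89244885 0.40024963 0.54170025] [-0.06  0.53  1.61 -0.73  1.02 -0.05]
```

```bash
python3 -m handwheel '[[[1,-12,-17,0,0,0,0.2],[0,0,0,0,0,0,0.2],[0,0,0,0,0,0,-1],[0,0,0,0,0,0,-1],[0,0,0,0,0,0,-1],[0,0,0,0,0,0,-1],[0,0,0,0,0,0,-1]]]' 50; python3 -m handwheel '[[[0,0,0,0,0,0,-1],[0,0,0,0,0,0,-1]]]'
```

```text
time_s: 5.75
eef_pos: [559.1, -81.3, 96.0]
ee_rot: [0.195, 0.533, 0.791, -0.23]
force: [-7.7, 1.7, 8.9]
grip_width: 0.131
grip_force: 48.6
time_s: 6.0
eef_pos: [559.1, -81.3, 96.0]
ee_rot: [0.195, 0.533, 0.791, -0.23]
force: [-7.3, 2.2, 8.4]
grip_width: 0.132
grip_force: 48.6
```

```bash
python3 -m handwheel '[[[0,0,0,-0.56,4.9,7.04,-1],[0,0,0,-0.56,4.9,7.04,-1],[0,0,0,-0.56,4.9,7.04,-1],[0,0,0,-0.56,4.9,7.04,-1]]]' && python3 -c "
from rig import *
s=sense();print(s['wrist_torque'],s['joints'].round(2))"
```

```text
time_s: 6.5
eef_pos: [559.2, -81.3, 96.1]
ee_rot: [0.118, 0.273, 0.913, -0.278]
force: [-6.8, 1.8, 9.1]
grip_width: 0.131
grip_force: 49.1
[-0.64691198  0.82792782 -0.86152173] [-0.08  0.55  1.63 -0.75  0.98 -0.64]
```

```bash
python3 -m handwheel '[[[0,0,0,-0.56,4.9,7.04,-1],[0,0,0,-0.56,4.9,7.04,-1],[0,0,0,-0.56,4.9,7.04,-1],[0,0,0,-0.56,4.9,7.04,-1],[0,0,0,0,0,0,-1],[0,0,0,0,0,0,-1]]]'
python3 - <<'E'
from m import *
s=sense();print(s['wrist_torque'],s['joints'].round(2))
M=R.from_quat(np.r_[s["ee_rot"][1:],s["ee_rot"][0]]).as_matrix();Y=H.T@M[:,1];print("theta tool",np.arctan2(-(Y@u),Y@v)+1.3, H.T@M[:,2])
# jaw position from top + scene: edges
c=capture("top");cv2.imwrite("pics/t3.png",c["image"][:,:,::-1])
E
```

```text
time_s: 7.25
eef_pos: [559.3, -81.6, 96.6]
ee_rot: [0.032, -0.007, 0.953, -0.301]
force: [-9.1, 1.0, 10.3]
grip_width: 0.131
grip_force: 48.6
[-0.81015121  0.96071153 -0.78348588] [-0.08  0.55  1.63 -0.75  0.98 -1.23]
theta tool 1.2004097427197622 [-0.00165769 -0.57656937 -0.81704652]
```

```bash
python3 -m handwheel '[[[-0.6,5,0,0,0,0,-1],[-0.6,5,0,0,0,0,-1],[0,0,0,0,0,0,-1]]]';python3 -m handwheel '[[[-0.6,5,0,0,0,0,-1],[-0.6,5,0,0,0,0,-1],[-0.6,5,0,0,0,0,-1],[0,0,0,0,0,0,-1]]]'
python3 - <<'E'
from m import *
c=capture("top");cv2.imwrite("pics/t4.png",c["image"][:,:,::-1])
c=capture("scene");cv2.imwrite("pics/s4.png",c["image"][:,:,::-1])
E
```

```text
time_s: 7.68
eef_pos: [558.1, -71.5, 96.6]
ee_rot: [0.032, -0.007, 0.953, -0.301]
force: [-9.4, 0.9, 9.5]
grip_width: 0.126
grip_force: 49.4
time_s: 8.18
eef_pos: [556.3, -56.5, 96.6]
ee_rot: [0.032, -0.007, 0.953, -0.301]
force: [-9.4, 0.4, 10.6]
grip_width: 0.126
grip_force: 49.4
```

Next I'll check numerically that the jaw moved, by scanning colour along the holder's y in the top view.

```bash
cat > scan.py <<'E'
from m import *
def scan():
    c=capture("top");I=c["image"].astype(float)
    for x,zz in((30,42),(20,42)):
        ys=np.arange(-140,-20,1.);p=proj(c,[o+H@np.array([x,y,zz]) for y in ys]).astype(np.float32)
        V=cv2.remap(c["image"],p[:,0].reshape(1,-1),p[:,1].reshape(1,-1),cv2.INTER_LINEAR)[0].astype(int)
        print(x,[(int(y),*map(int,q)) for y,q in zip(ys[::3],V[::3])])
    for x in(-15,15):
        ys=np.arange(60,112,1.);p=proj(c,[o+H@np.array([x,y,20]) for y in ys]).astype(np.float32)
        V=cv2.remap(c["image"],p[:,0].reshape(1,-1),p[:,1].reshape(1,-1),cv2.INTER_LINEAR)[0].mean(1).astype(int)
        print("phone+y",x,[(int(y),int(q)) for y,q in zip(ys[::2],V[::2])])
if __name__=="__main__": scan()
E
python3 scan.py
```

```text
30 [(-140, 224, 222, 214), (-137, 255, 255, 253), (-134, 253, 252, 251), (-131, 251, 251, 249), (-128, 251, 251, 249), (-125, 251, 251, 249), (-122, 251, 250, 248), (-119, 251, 251, 249), (-116, 252, 251, 249), (-113, 251, 250, 248), (-110, 252, 252, 249), (-107, 244, 243, 239), (-104, 195, 204, 195), (-101, 189, 205, 194), (-98, 196, 211, 201), (-95, 196, 211, 200), (-92, 196, 211, 201), (-89, 192, 206, 196), (-86, 166, 178, 169), (-83, 140, 148, 142), (-80, 152, 163, 154), (-77, 185, 200, 190), (-74, 197, 212, 201), (-71, 196, 211, 200), (-68, 198, 213, 202), (-65, 198, 212, 201), (-62, 170, 181, 171), (-59, 213, 213, 206), (-56, 218, 216, 210), (-53, 195, 192, 184), (-50, 246, 245, 241), (-47, 253, 252, 250), (-44, 253, 252, 250), (-41, 254, 253, 251), (-38, 255, 254, 252), (-35, 255, 255, 253), (-32, 254, 253, 251), (-29, 253, 252, 249), (-26, 254, 253, 250), (-23, 255, 255, 253)]
20 [(-140, 216, 215, 208), (-137, 251, 250, 247), (-134, 248, 247, 245), (-131, 248, 247, 245), (-128, 251, 252, 247), (-125, 253, 253, 249), (-122, 253, 253, 249), (-119, 253, 253, 249), (-116, 253, 25
[... 547 characters left out ...]
 18, 18, 15), (-38, 2, 2, 1), (-35, 4, 4, 2), (-32, 4, 3, 2), (-29, 2, 3, 2), (-26, 2, 2, 1), (-23, 2, 3, 2)]
phone+y -15 [(60, 167), (62, 178), (64, 179), (66, 178), (68, 178), (70, 177), (72, 177), (74, 177), (76, 177), (78, 177), (80, 177), (82, 178), (84, 178), (86, 177), (88, 177), (90, 177), (92, 178), (94, 177), (96, 177), (98, 177), (100, 177), (102, 177), (104, 177), (106, 178), (108, 178), (110, 177)]
phone+y 15 [(60, 80), (62, 79), (64, 79), (66, 82), (68, 85), (70, 85), (72, 81), (74, 78), (76, 76), (78, 77), (80, 78), (82, 81), (84, 81), (86, 80), (88, 79), (90, 77), (92, 81), (94, 93), (96, 114), (98, 139), (100, 160), (102, 173), (104, 178), (106, 179), (108, 178), (110, 177)]
```

```bash
for i in 1 2; do python3 -m handwheel '[[[-0.35,3,0,0,0,0,-1],[0,0,0,0,0,0,-1]]]'|grep -E "pos|force: \["; done; for i in 1 2 3; do python3 -m handwheel '[[[-0.11,1,0,0,0,0,-1],[0,0,0,0,0,0,-1]]]'|grep -E "pos|force: \["; done
```

```text
eef_pos: [555.9, -53.7, 96.6]
force: [-8.2, -0.4, 9.6]
eef_pos: [555.6, -50.8, 96.6]
force: [-8.9, 0.1, 9.7]
eef_pos: [555.5, -50.1, 96.6]
force: [-8.6, -2.9, 9.8]
eef_pos: [555.4, -49.1, 96.6]
force: [-7.1, -3.4, 9.0]
eef_pos: [555.3, -48.1, 96.6]
force: [-7.6, -3.3, 9.5]
```

```bash
for i in 1 2 3 4; do python3 -m handwheel '[[[-0.11,1,0,0,0,0,-1],[0,0,0,0,0,0,-1]]]'|grep -E "pos|force: \["; done
python3 - <<'E'
from m import *
c=capture("top")
ys=np.arange(-62,-20,1.)
p=proj(c,[o+H@np.array([15,y,20]) for y in np.arange(80,112,2.)]).astype(np.float32)
print([(int(y),int(q)) for y,q in zip(np.arange(80,112,2),cv2.remap(c["image"],p[:,0].reshape(1,-1),p[:,1].reshape(1,-1),1)[0].mean(1))])
p=proj(c,[o+H@np.array([20,y,42]) for y in np.arange(-110,-80,2.)]).astype(np.float32)
print([(int(y),int(q)) for y,q in zip(np.arange(-110,-80,2),cv2.remap(c["image"],p[:,0].reshape(1,-1),p[:,1].reshape(1,-1),1)[0].mean(1))])
E
```

```text
eef_pos: [555.2, -47.1, 96.6]
force: [-8.2, -3.4, 9.2]
eef_pos: [555.0, -46.1, 96.6]
force: [-8.5, -3.8, 9.7]
eef_pos: [554.9, -45.1, 96.6]
force: [-7.6, -2.9, 9.0]
eef_pos: [554.8, -44.2, 96.6]
force: [-7.9, -4.4, 8.5]
[(80, 80), (82, 80), (84, 86), (86, 86), (88, 84), (90, 83), (92, 82), (94, 81), (96, 81), (98, 81), (100, 81), (102, 79), (104, 77), (106, 76), (108, 79), (110, 88)]
[(-110, 251), (-108, 251), (-106, 251), (-104, 251), (-102, 251), (-100, 252), (-98, 252), (-96, 253), (-94, 241), (-92, 206), (-90, 195), (-88, 200), (-86, 204), (-84, 203), (-82, 202)]
```

```bash
for i in 1 2 3; do python3 -m handwheel '[[[-0.11,1,0,0,0,0,-1],[0,0,0,0,0,0,-1]]]'|grep -E "pos|force: \["; done
```

```text
eef_pos: [554.7, -43.4, 96.6]
force: [-7.3, -5.1, 8.1]
eef_pos: [554.6, -42.6, 96.6]
force: [-6.7, -7.5, 8.2]
eef_pos: [554.5, -41.8, 96.6]
force: [-6.2, -8.7, 7.1]
```

Force is rising through the spring range at about 5–6 N, with the jaw near −67.5 mm. Now I'll turn the knob back clockwise.

```bash
python3 -m handwheel '[[[0,0,0,0.56,-4.9,-7.04,-1],[0,0,0,0.56,-4.9,-7.04,-1],[0,0,0,0.56,-4.9,-7.04,-1],[0,0,0,0.56,-4.9,-7.04,-1]]]';python3 -m handwheel '[[[0,0,0,0.56,-4.9,-7.04,-1],[0,0,0,0.56,-4.9,-7.04,-1],[0,0,0,0.56,-4.9,-7.04,-1],[0,0,0,0.56,-4.9,-7.04,-1],[0,0,0,0,0,0,-1]]]';python3 -m handwheel '[[[0,0,0,0.2,-1.7,-2.5,-1],[0,0,0,0,0,0,-1],[0,0,0,0,0,0,-1]]]'
python3 - <<'E'
from m import *
s=sense();print(s['wrist_torque'])
M=R.from_quat(np.r_[s["ee_rot"][1:],s["ee_rot"][0]]).as_matrix();Y=H.T@M[:,1];print("theta tool",np.arctan2(-(Y@u),Y@v)+1.3)
E
```

```text
time_s: 11.88
eef_pos: [554.5, -41.7, 96.4]
ee_rot: [0.119, 0.277, 0.912, -0.279]
force: [-5.9, -8.9, 5.7]
grip_width: 0.125
grip_force: 48.9
time_s: 12.5
eef_pos: [554.6, -41.8, 96.4]
ee_rot: [0.196, 0.533, 0.79, -0.231]
force: [-4.8, -9.3, 6.2]
grip_width: 0.124
grip_force: 49.6
time_s: 12.88
eef_pos: [554.6, -41.7, 96.4]
ee_rot: [0.201, 0.553, 0.776, -0.226]
force: [-4.6, -9.4, 6.9]
grip_width: 0.121
grip_force: 49.6
[-1.50217715  0.71622798 -0.43064904]
theta tool -0.0524404037903039
```

```bash
python3 -m handwheel '[[[0,0,0,0.26,-2.3,-3.3,-1],[0,0,0,0,0,0,-1],[0,0,0,0,0,0,-1]]]'
python3 - <<'E'
from m import *
s=sense();print(s['wrist_torque'],s['wrist_torque']@(H@z))
M=R.from_quat(np.r_[s["ee_rot"][1:],s["ee_rot"][0]]).as_matrix();Y=H.T@M[:,1];print("theta tool",np.arctan2(-(Y@u),Y@v)+1.3)
E
```

```text
time_s: 13.25
eef_pos: [554.6, -41.7, 96.3]
ee_rot: [0.209, 0.58, 0.756, -0.219]
force: [-5.5, -8.1, 6.8]
grip_width: 0.125
grip_force: 51.1
[-1.48393378  0.9283408  -0.03720257] 0.5958360126167502
theta tool -0.12165990715621477
```

The torque jumped to 0.6 N·m, so the knob is at the tight stop. Release and back out along the axis.

```bash
python3 -m handwheel '[[[0,0,0,0,0,0,0.3],[0,0,0,0,0,0,0.3],[0,0,0,0,0,0,0.3],[0,0,0,0,0,0,0.3],[0,0,0,0,0,0,0.3]]]'; python3 -m handwheel '[[[-1,8,12,0,0,0,0.3],[-1,11,16,0,0,0,0.3],[-1,11,16,0,0,0,0.3],[-1,11,16,0,0,0,0.3],[-1,11,16,0,0,0,0.3],[0,0,20,0,0,0,0.3],[0,0,0,0,0,0,0.3],[0,0,0,0,0,0,0.3]]]'
python3 - <<'E'
from m import *
s=sense();c=capture("wrist");kh=np.load("kh.npy")+[0,39.5,0]
I=c["image"]
# knob angle: dark region connected at bar centre
p=proj(c,[o+H@(kh+8*z)],s)[0];print("pred centre",p)
B=bar(0)
hsv=cv2.cvtColor(I,cv2.COLOR_RGB2HSV)
dot=None
x0,y0=(p-60).astype(int);cr=I[max(y0,0):y0+120,max(x0,0):x0+120]
np.savez("w5.npz",eef_pos=s["eef_pos"],ee_rot=s["ee_rot"]);cv2.imwrite("pics/w5.png",I[:,:,::-1])
m=(cr.max(2)<60).astype(np.uint8)
n,l,st,ce=cv2.connectedComponentsWithStats(cv2.morphologyEx(m,cv2.MORPH_OPEN,np.ones((5,5))))
for i in range(1,n):
    if st[i,4]>150: print(st[i],(ce[i]+[max(x0,0),max(y0,0)]).round(),cv2.minAreaRect(np.argwhere(l==i)[:,::-1].astype(np.float32)))
for th in(0,.15,.3):
    q=proj(c,[o+H@(kh+8*z+k*28*bar(th)) for k in(-1,1)],s);print(th,q.round(),np.degrees(np.arctan2(*(q[1]-q[0])[::-1])))
from scan import *
c=capture("top")
for x,zz,a,b in((20,42,-100,-84),(15,20,80,112),(-15,20,80,112)):
    r=np.arange(a,b,2.);p=proj(c,[o+H@np.array([x,y,zz]) for y in r]).astype(np.float32)
    print(x,[(int(y),int(q)) for y,q in zip(r,cv2.remap(c["image"],p[:,0].reshape(1,-1),p[:,1].reshape(1,-1),1)[0].mean(1))])
cv2.imwrite("pics/t5.png",c["image"][:,:,::-1])
E
```

```text
time_s: 13.88
eef_pos: [555.2, -40.3, 94.9]
ee_rot: [0.209, 0.58, 0.757, -0.217]
force: [-0.3, -0.6, -0.1]
grip_width: 0.649
grip_force: 0.0
time_s: 14.88
eef_pos: [549.9, 11.4, 190.5]
ee_rot: [0.208, 0.581, 0.757, -0.217]
force: [-0.4, -0.9, 0.3]
grip_width: 0.65
grip_force: 0.0
pred centre [281.44982019 194.89017389]
[   0    0  120  120 9307] [271. 197.] ((59.50000762939453, 59.49999237060547), (118.99998474121094, 118.99998474121094), 90.0)
0 [[276. 155.]
 [286. 233.]] 82.85038544907262
0.15 [[270. 156.]
 [292. 232.]] 74.01242843708481
0.3 [[265. 158.]
 [297. 230.]] 65.21449558056372
20 [(-100, 251), (-98, 252), (-96, 252), (-94, 253), (-92, 241), (-90, 207), (-88, 194), (-86, 199)]
15 [(80, 17), (82, 33), (84, 37), (86, 38), (88, 38), (90, 38), (92, 36), (94, 33), (96, 33), (98, 34), (100, 36), (102, 38), (104, 39), (106, 40), (108, 36), (110, 29)]
-15 [(80, 39), (82, 39), (84, 39), (86, 36), (88, 30), (90, 25), (92, 22), (94, 22), (96, 23), (98, 28), (100, 31), (102, 33), (104, 29), (106, 25), (108, 23), (110, 22)]
```

```bash
python3 -m handwheel '[[[-30,-30,30,0,0,0,0.3],[-40,-50,20,0,0,0,0.3],[-40,-50,10,0,0,0,0.3],[-40,-50,0,0,0,0,0.3],[-20,-50,0,0,0,0,0.3],[0,0,0,0,0,0,0.3]]]'
python3 - <<'E'
from m import *
I=cv2.imread("pics/w5.png");g=cv2.cvtColor(I,cv2.COLOR_BGR2GRAY)[135:255,220:345]
for l in cv2.HoughLinesP(cv2.Canny(g,40,120),1,np.pi/360,18,minLineLength=22,maxLineGap=5)[:,0]:
    print("L",l[:2]+[220,135],l[2:]+[220,135],round(np.degrees(np.arctan2(l[3]-l[1],l[2]-l[0])),1))
for n in("top","scene"):
    c=capture(n);im=c["image"];poly=proj(c,[o+H@np.array(q) for q in((-44,-40,20.),(44,-40,20),(44,103,20),(-44,103,20))]).astype(np.int32)
    m=np.zeros(im.shape[:2],np.uint8);cv2.fillPoly(m,[poly],1);m&=(im.max(2)<70).astype(np.uint8)
    k,l,st,ce=cv2.connectedComponentsWithStats(m);i=1+st[1:,4].argmax()
    p=np.argwhere(l==i)[:,::-1].astype(float);q=((onz(c,p,20)-o)@H)[:,:2]
    r=cv2.minAreaRect(q.astype(np.float32));print(n,st[i],r,q.min(0).round(1),q.max(0).round(1))
E
```

```text
time_s: 15.72
eef_pos: [383.3, -214.5, 249.1]
ee_rot: [0.208, 0.583, 0.755, -0.218]
force: [0.9, 0.4, -0.4]
grip_width: 0.648
grip_force: 0.0
L [220 229] [298 254] 17.8
L [293 185] [296 223] 85.5
L [220 250] [246 251] 2.2
L [313 179] [340 156] -40.4
L [220 234] [260 249] 20.6
L [296 220] [342 231] 13.4
L [313 142] [335 145] 7.8
L [298 218] [335 227] 13.7
L [242 234] [272 222] -21.8
L [239 229] [266 219] -20.3
L [295 222] [344 234] 13.8
L [291 159] [318 179] 36.5
L [246 240] [272 249] 19.1
L [220 248] [256 249] 1.6
L [220 231] [272 251] 21.0
L [305 137] [340 159] 32.2
L [308 210] [331 189] -42.4
L [306 210] [314 179] -75.5
L [259 135] [282 139] 9.9
L [331 186] [340 164] -67.8
top [ 201  155   68   38 2000] ((-2.197113037109375, 32.779441833496094), (67.86046600341797, 146.1060791015625), 0.15630090236663818) [-36.3 -40.2] [ 31.8 105.8]
scene [ 192  212   68   56 1700] ((0.11635589599609375, 29.01911163330078), (70.13500213623047, 141.78311157226562), 0.12985104322433472) [-35.  -41.8] [35.3 99.8]
```

The knob bar reads about 0 rad. The phone is square and centred, with its end against the fixed jaw. Handing in.

```bash
python3 -c "
from rig import *
print(finish_job())"
```

```text
the job is handed in; nothing more can be done
None
```

The job is handed in, though no verdict came back: I measured the knob at its tight stop, the jaw pressing the phone at roughly 5–6 N, the phone square and centred against the end jaw, and the arm clear; I didn't re-measure the loose items.

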